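# Pack the graphite formers into their slide-lid case

## Task

Put the two graphite formers from the sloped rest away in the wooden case: both must lie level and fully down on the case's floor, which only works if they go in the right order, since part of one lies under the other. Then slide the lid shut, over its small ridge, until it is fully home, and let go. Set the formers in gently, do not drop them, and leave the glass beaker, the jar and the spectacle case where they stand.

Things in the scene. Friction and masses are not known exactly. Their poses are not given: they have to be found in the camera images.
- elbow_c (a point): Elbow former, graphite, 170 g, an L from the side: foot 90 (x) x 70 (y) x 12 mm, grip rib on one end, 40 (x) x 14 (y), top 48 above underside. Point: middle of the 90x70x48 bounding box. z away from underside, x from rib end to bare foot end; rib centre at x -25, z -12 to +24 mm. Starts rib end against the lip. Must go in the case first: 50 mm of bare foot lies under the other's overhang.
- step_c (a point): Step former, graphite, 230 g: top plate 101 (x) x 70 (y), 12.5 to 24 mm above underside; below it a base under one 51 mm end, the other 50 mm overhangs; grip rib 40 (x) x 14 (y), top 48 mm up. Point: middle of 101x70x48 box. z away from underside, x from base to overhang; rib centre x -8.5, z 0 to +24 mm. Starts base end against the lip; in the case its overhang points at the elbow's rib.
- rack: Sloped metal rest, fixed, 240 mm wide (y), 125 deep. Its top rises at 30 degrees towards +x: its normal leans 30 degrees from vertical to -x. Lip 10 mm high on the low edge. Origin on the table under its middle; low edge of the slope at x -55, z 30 mm. The formers stand side by side (either order) on it, their z along its normal, their x up the slope.
- case: Wooden slide-lid case, fixed. Inside 75 (x) x 146 (y) x 52 mm deep; floor at z 8 mm; walls 10 thick, rim at z 70; solid end block 38 mm long at +y. Origin on the table under the inside's centre. Formers take 141 of 146 mm in length, 70 of 75 in width, their x along the case's y, opposed; either end may hold the elbow's rib. 30 mm from a rib to each side wall: open only part way to release.
- lid (a joint): Plywood lid sliding in the case's channel along the case's y; it cannot be lifted out. Value = opening in m: 0 home (against the -y end wall), over 0.146 clear of the inside (start), 0.165 its stop. Slides with 1 to 2 N; a springy ridge must be forced with about 6 to 10 N between 10 and 5 mm from home.
- lid_grip (a point): Centre of the dark wooden grip bar on the lid: 45 (case x) x 12 (case y) x 20 mm high; lid surface 10 mm below this point. It is 20 mm + the lid's opening along case +y from the case's origin, 76 mm above the table.
- beaker_rim (a point): Glass beaker standing on the bench, 64 mm across, 85 mm high (point: centre of its mouth). Bystander.
- jar: Squat jar with black cap, 64 mm across, 75 mm high (origin: centre of its underside). Bystander.
- specs: Black spectacle case, 60 x 155 x 36 mm, lying on the bench (origin: centre of its underside). Bystander.
Not all that is in view belongs to the job. What is shaped like the part that bears step_c but green, pink or turquoise is not meant.

How it is judged:
By the outcome, as a careful person would: the job done as asked, in the order asked, and still so for the second after the job is handed in, with the robot touching nothing.
It also fails if it takes over 72 s, if anything falls off the work surface, if the arm or the gripper's body presses on something with over 40 N, if the wrist force passes 120 N, or if a joint passes its speed limit or range.

## Robot

A 6-joint arm with a two-finger parallel gripper is mounted at the origin on the work surface. World frame = base frame: x ahead of the robot, y to its left, z up, the work surface at z = 0. Lengths are in m, angles in degrees, forces in N, time in s.
With the tool pointing down it reaches from about 0.4 to 0.825 m from the base axis. Payload 7 kg.
Tool frame: the origin (TCP) lies at the very end of the fingers, on their centre line; the grasp point (between the pads) lies 19 mm behind it (ctrl.pinch_z is the distance from the TCP to the grasp point, in m); z points along the fingers, x is the direction in which the jaws open and shut, and the axes are right-handed (so a half turn about z gives the same grasp; the last joint's range is limited). The gripper opens to 88 mm and grips with 3 to 60 N. Pads are 19 mm wide; open, the fingers measure 130 mm over their backs; the gripper's body (78 mm by 193 mm) begins 47 mm behind the grasp point.
Start: joints at [-50.243, 20.546, 0.682, 0, -70.136, -16.507], TCP at [0.266, -0.62, 0.227] pointing down, gripper open.
Joint ranges: [-176.03, 176.03], [-82.01, 121.73], [-58.28, 71.71], [-173.87, 95.51], [-174.79, -0.11], [-173.66, 173.66]. Speed limits (degrees/s): [136.94, 136.94, 172.46, 180, 180, 180].

## Interface

Orientations are given as [roll, pitch, yaw] about the fixed x, y, z axes, in that order (R = Rz(yaw) Ry(pitch) Rx(roll)).
In Python, from plant import ctrl gives the robot as it stands.
- The arm moves only by the tool carry_out, never from a script. Its argument "increments" is a list of rows, each a list of 7 numbers: the turn, a rotation vector about the world's x, y, z in degrees, then the shift along the world's x, y, z in mm, then the closure, from 0 (fully open) to 1 (shut). In form: [[ax, ay, az, dx, dy, dz, grip], ...]. A call has 1 to 20 rows; each row is the pose to reach, as a shift and turn from the pose commanded when the call began; what a row does not reach only later rows make up. A row lasts 1/8 s, in which the tool goes at most 62.5 mm and 10.7 degrees, less where a joint would pass 70% of its speed; a pose out of reach is approached as far as the arm can. A call with a gripper value outside its range is refused whole. The fingers move at their own pace and stop on an object; the grip force is fixed at half the most. Time passes only in rows, so rows that repeat a pose let the fingers close. It gives the time, the measured TCP pose, the force and the opening at its end, in the units of the state.
- ctrl.get_obs(): the state, without advancing time (a new reading comes with each control period).
- ctrl.snapshot(name): name is "side" or "top" or "wrist"; returns a dict with "pixels" (384x512x3 uint8, blue, green, red), "intrinsics" (3x3 intrinsics, pixels), "rvec" (rotation vector, rad) and "tvec" (3), from world to camera coordinates, as OpenCV has them; the wrist camera has in their place "hand_eye" (4x4, takes a point from camera to tool coordinates, whose origin is the TCP and whose axes are the tool frame's). Camera axes: x right, y down, z forward; pixel columns grow to the right and rows downward; lengths in m; the calibration is good to about 2 mm. A picture is of the moment at which its call begins: read the wrist's pose just before it. There is no depth.
- ctrl.close_job(): hands the job in, once; it reports no verdict.
Trained networks look in a picture, given as the dict that the camera call returned (one of the last four; its "shot" number tells which), for a name from the list of things; names that differ only in an ending like _2 or _b are one class to them, and where a whole thing is asked for, a point or a joint stands for the part that bears it (a point fixed in the world has none). Each returns a list of dicts, best first, with "confidence" (0 to 1); they miss things now and then, are a little off and sometimes report something else, mostly with a low value. They report only what shows in the picture. A call takes as long as a camera call. They do not tell look-alikes from the thing itself.
- ctrl.search_frame(picture, label): "centre" ([x, y, z] in m, in world coordinates, good to about 4 mm: the middle of the surface that is visible of it).
- ctrl.outline_of(picture, label): "pixels" (384x512 bool, what is visible of it).
The state is a dict: "clock": time; "joint_pos": joint angles; "qvel": joint speeds; "tau": joint torques, N m; "tool_pos": TCP position; "orientation": TCP orientation; "force": force on the tool from outside, world axes, zero at the start; "moment": the same for the moment, N m; "opening": finger opening in m.
Only numpy, scipy, OpenCV 4.12 (cv2) and the standard library are available. Lean on these libraries where they do the work, as an engineer would, in place of code of your own. Each camera call takes 0.05 s, during which the arm holds its last target. There are 200 camera calls.

## Working session

There is one attempt and no reset: what is moved stays moved. The work goes in short steps, Python scripts to look and compute and a tool call to move; the robot and the scene stay as the last step left them, time stands still between calls to the robot, and variables do not carry over. Pictures are saved under pics/ and viewed, about 8 in all and at most 12, crops included, and the job is handed in when it is done.

Besides the shell and the picture viewer there is one more tool, called after "Request:" as name(argument=value, ...), one argument or row to a line, values as JSON. carry_out: Moves the arm, as the interface text tells. Its arguments: {"type":"object","properties":{"increments":{"type":"array"}},"required":["increments"]}

```bash
mkdir -p pics; ls; cat > h.py <<'E'
from plant import ctrl
import numpy as np, cv2
from scipy.spatial.transform import Rotation as R
def snap(n,f=None):
    s=ctrl.snapshot(n)
    if f: cv2.imwrite('pics/'+f,s['pixels'])
    return s
def proj(s,P):
    return cv2.projectPoints(np.array(P,float).reshape(-1,3),np.array(s['rvec'],float),np.array(s['tvec'],float),np.array(s['intrinsics']),None)[0].reshape(-1,2)
E
python3 - <<'E'
from h import *
print(ctrl.get_obs())
for c in ('side','top'):
    s=snap(c,c+'1.png')
    im=s['pixels'].copy()
    for l in ['elbow_c','step_c','rack','case','lid','lid_grip','beaker_rim','jar','specs']:
        for d in ctrl.search_frame(s,l)[:3]:
            print(c,l,np.round(d['centre'],3),round(d['confidence'],2),np.round(proj(s,d['centre'])[0]))
E
```

```text
pics
{'clock': 0.0, 'joint_pos': array([-5.02416515e+01,  2.05908129e+01,  6.32682919e-01, -2.07932886e-02,
       -7.01349675e+01, -1.65068718e+01]), 'qvel': array([ 0.0291574 ,  0.05895071, -0.04585712, -0.0778897 ,  0.15105617,
        0.06191028]), 'tau': array([ 1.64564262e-04, -5.82720351e+01,  2.93057871e+01,  6.99727580e+00,
        6.86119020e-03, -1.83726147e-04]), 'tool_pos': array([ 0.26624886, -0.61973071,  0.2256193 ]), 'orientation': array([-1.79992287e+02, -9.48149095e-02,  1.13244389e+02]), 'force': array([-0.32245965,  0.72673229, -0.51023726]), 'moment': array([ 0.00704968,  0.02054105, -0.01234007]), 'opening': 0.08769488028606606}
side elbow_c [ 0.504 -0.316  0.071] 0.69 [276. 146.]
side step_c [ 0.498 -0.182  0.082] 0.9 [272. 170.]
side step_c [ 0.365 -0.36   0.026] 0.82 [325. 155.]
side step_c [ 0.35  -0.215  0.024] 0.77 [330. 187.]
side rack [ 0.552 -0.163  0.069] 0.64 [250. 177.]
side case [0.506 0.201 0.063] 0.76 [239. 302.]
side lid [0.504 0.268 0.066] 0.93 [232. 336.]
side lid_grip [0.501 0.27  0.061] 0.87 [234. 339.]
side beaker_rim [ 0.678 -0.206  0.06 ] 0.71 [206. 165.]
side beaker_rim [ 0.5   -0.184  0.08 ] 0.26 [272. 170.]
side jar [0.69  0.153 0.054] 0.86 [152. 271.]
side specs [ 0.683 -0.033  0.035] 0.82 [185. 215.]
top elbow_c [ 0.515 -0.318  0.068] 0.91 [357. 197.]
top step_c [ 0.344 -0.222  0.02 ] 0.83 [307. 282.]
top step_c [ 0.5   -0.197  0.083] 0.74 [297. 204.]
top step_c [ 0.36  -0.38   0.024] 0.61 [385. 274.]
top rack [ 0.55  -0.264  0.067] 0.97 [329. 179.]
top case [0.507 0.157 0.063] 0.62 [117. 202.]
top lid_grip [ 0.687 -0.057  0.032] 0.75 [226. 117.]
top lid_grip [0.505 0.25  0.068] 0.55 [ 68. 203.]
top beaker_rim [ 0.684 -0.23   0.048] 0.64 [309. 116.]
top jar [0.685 0.132 0.074] 0.69 [130. 112.]
top specs [ 0.682 -0.058  0.034] 0.59 [226. 119.]
```

```bash
python3 - <<'E'
import cv2,numpy as np
a=cv2.imread('pics/side1.png');b=cv2.imread('pics/top1.png')
cv2.imwrite('pics/both1.png',cv2.resize(np.vstack([a,b]),None,fx=.78,fy=.78) )
cv2.imwrite('pics/top1b.png',cv2.resize(b,(800,600)))
E
```

```text
(no output)
```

View pics/top1b.png

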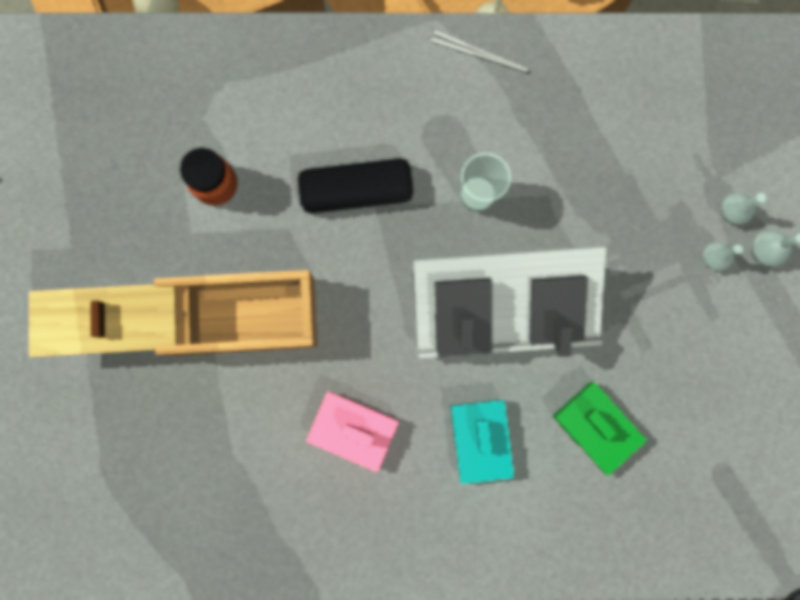

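View pics/side1.png

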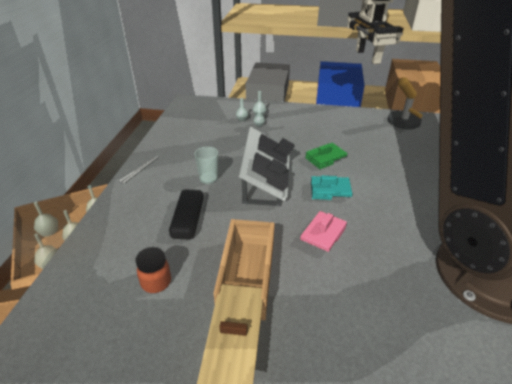

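Top view at 512 px: the graphite step is at (297,204) and the elbow at (357,197), with its rib at the low end. The look-alikes are pink (226,275), turquoise (309,282) and green (385,274). I choose the dark part on the rack's left half. The case is at about (150,200) with its lid open to +y. Next I fit the model silhouettes to the masks.

```bash
cat >> h.py <<'E'
from scipy.optimize import minimize
def box(x0,x1,y0,y1,z0,z1): return np.array([[x,y,z] for x in(x0,x1) for y in(y0,y1) for z in(z0,z1)])/1000.
ELB=[box(-45,45,-35,35,-24,-12),box(-45,-5,-7,7,-12,24)]
STE=[box(-50.5,50.5,-35,35,-11.5,0),box(-50.5,.5,-35,35,-24,-11.5),box(-28.5,11.5,-7,7,0,24)]
CASE=[box(-47.5,47.5,-83,121,0,70)]
def silh(s,boxes,T,shape=(384,512),k=4):
    m=np.zeros((shape[0]*1,shape[1]*1),np.uint8)
    for b in boxes:
        p=proj(s,b@T[:3,:3].T+T[:3,3])
        cv2.fillConvexPoly(m,np.round(cv2.convexHull(p.astype(np.float32))*16).astype(np.int32),255,cv2.LINE_AA,4)
    return m/255.
def T4(Rm,t):
    T=np.eye(4);T[:3,:3]=Rm;T[:3,3]=t;return T
def Track(x,y,yaw,half,zl=.03):  # x,y of low-end bottom edge middle; yaw deg
    Rm=(R.from_euler('z',yaw,degrees=True)*R.from_euler('y',-30,degrees=True)).as_matrix()
    return T4(Rm,np.array([x,y,zl])+Rm@np.array([half,0,.024]))
def Tflat(x,y,yaw): return T4(R.from_euler('z',yaw,degrees=True).as_matrix(),[x,y,0])
def fit(views,boxes,fT,p0,step,ext=None):
    # views: list of (snap, mask)
    def cost(p):
        c=0
        for s,m in views:
            r=silh(s,boxes,fT(p)); i=np.minimum(r,m).sum(); c+=1-i/(r.sum()+m.sum()-i)
        return c/len(views)
    best=None
    for sg in (1,-1):
        sim=np.vstack([p0]+[np.array(p0)+sg*np.eye(len(p0))[i]*step[i] for i in range(len(p0))])
        r=minimize(cost,p0,method='Nelder-Mead',options=dict(initial_simplex=sim,xatol=1e-5,fatol=1e-5,maxiter=300))
        if best is None or r.fun<best.fun: best=r
    return best.x,best.fun
def wristview(s,o):
    # adds rvec,tvec to a wrist picture, o = obs just before
    Tt=T4(R.from_euler('xyz',o['orientation'],degrees=True).as_matrix(),o['tool_pos'])
    C=np.linalg.inv(Tt@np.array(s['hand_eye']))
    s['rvec']=cv2.Rodrigues(C[:3,:3])[0];s['tvec']=C[:3,3];return s
def mask(s,l,near=None):
    ds=ctrl.outline_of(s,l); 
    if near is None: return ds[0]['pixels'].astype(float)
    u=proj(s,near)[0]
    def dist(d):
        v,w=np.nonzero(d['pixels']);return np.hypot(w.mean()-u[0],v.mean()-u[1])
    d=min(ds,key=dist);print(l,'px off',round(dist(d),1),round(d['confidence'],2),int(d['pixels'].sum()));return d['pixels'].astype(float)
E
python3 - <<'E'
from h import *
V={c:snap(c) for c in('side','top')}
for l,near,B,h in(('elbow_c',[.51,-.317,.07],ELB,.045),('step_c',[.5,-.19,.082],STE,.0505)):
    M={c:mask(V[c],l,near) for c in V}
    for cs in (('side','top'),('top',),('side',)):
        print(l,cs,fit([(V[c],M[c]) for c in cs],B,lambda p:Track(p[0],p[1],p[2],h),[.47,near[1],2],[.01,.01,3]))
for c in V:
    for l in('case','lid'):
        try:
            m=mask(V[c],l);v,w=np.nonzero(m);print(c,l,m.sum(),w.min(),w.max(),v.min(),v.max())
            cv2.imwrite(f'pics/m_{c}_{l}.png',m*255)
        except IndexError: print(c,l,'none')
    hsv=cv2.cvtColor(V[c]['pixels'],cv2.COLOR_BGR2HSV);print(c,'ok')
E
python3 -c "
import cv2,numpy as np
a=cv2.imread('pics/top1.png')[150:250,10:210];b=cv2.imread('pics/top1.png')[145:245,255:455]
cv2.imwrite('pics/crop1.png',np.vstack([cv2.resize(a,(600,300)),cv2.resize(b,(600,300))]))"
```

```text
elbow_c px off 2.2 0.88 590
elbow_c px off 0.6 0.73 1629
elbow_c ('side', 'top') (array([ 0.47679256, -0.32410206,  5.41477816]), np.float64(0.12352434411116192))
elbow_c ('top',) (array([ 0.47626149, -0.32312717,  4.15890618]), np.float64(0.08141360793368546))
elbow_c ('side',) (array([ 0.48101906, -0.32836937,  7.36750497]), np.float64(0.15501885942689864))
step_c px off 2.6 0.81 806
step_c px off 3.5 0.89 1726
step_c ('side', 'top') (array([ 0.46891869, -0.2018099 ,  6.44195674]), np.float64(0.12092708281817777))
step_c ('top',) (array([ 0.46802272, -0.19946786,  3.36683944]), np.float64(0.09342017450626594))
step_c ('side',) (array([ 0.47191551, -0.20720278,  7.79846945]), np.float64(0.12836018933159832))
side case 8448.0 197 273 219 383
side lid 4902.0 197 262 283 383
side ok
top case 8384.0 19 203 173 227
top lid 3711.0 19 112 183 226
top ok[ WARN:0@13.137] global loadsave.cpp:1063 imwrite_ Unsupported depth image for selected encoder is fallbacked to CV_8U.
```

View pics/crop1.png

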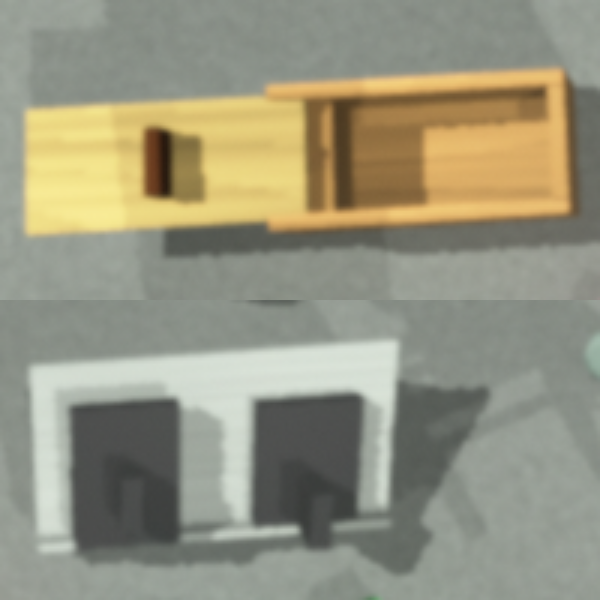

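The crop shows graphite parts on the rack: the step at left, its rib in mid plate, and the elbow at right, its rib at the lip. The choice is right. Next come the case corners and the wrist vantage.

```bash
cat >> h.py <<'E'
def back(s,uv,z):
    Rc=cv2.Rodrigues(np.array(s['rvec'],float))[0];t=np.array(s['tvec'],float).ravel();c=-Rc.T@t
    d=Rc.T@np.linalg.inv(np.array(s['intrinsics']))@np.array([uv[0],uv[1],1.]);return c+d*(z-c[2])/d[2]
def toolR(yaw,tilt=0): # jaw x at yaw; tilt: tool z = forward-lean (rack yaw=yaw-90)
    return R.from_euler('z',yaw-90,degrees=True)*R.from_euler('y',-tilt,degrees=True)*R.from_euler('xyz',[180,0,90],degrees=True)
def delta(Rt,pt,o=None):
    o=o or ctrl.get_obs(); Rc=R.from_euler('xyz',o['orientation'],degrees=True)
    rv=(Rt*Rc.inv()).as_rotvec(degrees=True);print('turn',np.round(rv,2),'shift mm',np.round((np.array(pt)-o['tool_pos'])*1000,1))
E
python3 - <<'E'
from h import *
s=snap('top')
for uv in((198.7,173),(201.3,221.7),(99,178.7),(99.3,227)): print(back(s,uv,.07).round(4))
w=ctrl.snapshot('wrist');print(np.round(w['hand_eye'],3),w['intrinsics'])
Rt=toolR(93.5,30);print(Rt.as_matrix().round(2))
delta(Rt,np.array([.525,-.26,.07])-Rt.as_matrix()[:,2]*.18-Rt.as_matrix()@np.array([0,w['hand_eye'][1][3],0])*.8)
E
```

```text
[ 0.5629 -0.0048  0.07  ]
[ 0.4667 -0.0107  0.07  ]
[0.5522 0.1913 0.07  ]
[0.4574 0.1875 0.07  ]
[[ 1.    -0.002 -0.     0.001]
 [ 0.002  0.954  0.299 -0.08 ]
 [-0.    -0.299  0.954 -0.158]
 [ 0.     0.     0.     1.   ]] [[287.81845112   0.         252.52149122]
 [  0.         287.81845112 192.5398306 ]
 [  0.           0.           1.        ]]
[[-0.06  0.86  0.5 ]
 [ 1.    0.05  0.03]
 [ 0.    0.5  -0.87]]
turn [  6.97 -29.33 -19.3 ] shift mm [224.2 358.   31.4]
```

Request:
carry_out(
  increments=[
    [2,-8,-5,50,90,0,0],
    [4,-16,-10,100,180,0,0],
    [6,-24,-15,150,270,-20,0],
    [7,-29.3,-19.3,194,356,-43,0],
    [7,-29.3,-19.3,194,356,-43,0],
    [7,-29.3,-19.3,194,356,-43,0],
    [7,-29.3,-19.3,194,356,-43,0],
    [7,-29.3,-19.3,194,356,-43,0],
    [7,-29.3,-19.3,194,356,-43,0],
  ],
)

```text
clock: 2.72
tool_pos: [0.4607, -0.2642, 0.184]
orientation: [150.0, -0.0, 93.6]
force: [-1.4, -0.5, 0.2]
opening: 0.0873
```

```bash
python3 - <<'E'
from h import *
o=ctrl.get_obs();print(o['clock'],o['joint_pos'].round(1),o['tool_pos'].round(4),o['orientation'].round(2),o['qvel'].round(2))
s=wristview(snap('wrist','w1.png'),o)
im=s['pixels'].copy()
for l,near,B,h in(('elbow_c',[.51,-.317,.07],ELB,.045),('step_c',[.5,-.19,.082],STE,.0505)):
    m=mask(s,l,near)
    p,f=fit([(s,m)],B,lambda p:Track(p[0],p[1],p[2],h),[.475,near[1],3.5],[.01,.01,3]);print(l,p,f)
    p4,f4=fit([(s,m)],B,lambda p:Track(p[0],p[1],p[2],h,p[3]),[*p,.032],[.005,.005,2,.004]);print(l,p4,f4)
    T=Track(*p,h)
    cs,_=cv2.findContours((silh(s,B,T)>.5).astype(np.uint8),0,1);cv2.drawContours(im,cs,-1,(0,0,255),1)
cv2.imwrite('pics/w1o.png',cv2.resize(im,(800,600)))
E
```

```text
2.725 [-17.6  -2.5 -32.7 -19.4 -33.  -55. ] [ 0.4607 -0.2642  0.184 ] [ 1.500e+02 -1.000e-02  9.357e+01] [-1.74  0.47  0.53  0.01  0.05 -0.09]Traceback (most recent call last):
  File "<stdin>", line 6, in <module>
  File "h.py", line 51, in mask
    d=min(ds,key=dist);print(l,'px off',round(dist(d),1),round(d['confidence'],2),int(d['pixels'].sum()));return d['pixels'].astype(float)
ValueError: min() iterable argument is empty
```

View pics/w1.png

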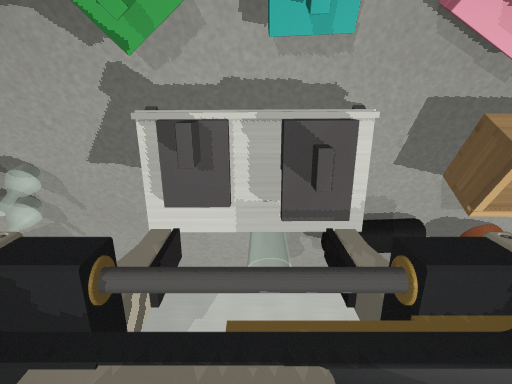

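The wrist view shows both formers clearly: elbow at (195,163), rib at the lip, and step at (317,170). I fit on a darkness threshold within those regions.

```bash
python3 - <<'E'
from h import *
o=ctrl.get_obs()
s=wristview(snap('wrist'),o)
im=s['pixels'].copy();g=im.max(2)
for l,n,B,h,r in(('elbow',[.477,-.323],ELB,.045,(119,212,156,236)),('step',[.468,-.1995],STE,.0505,(119,226,274,360))):
    m=np.zeros(g.shape);v0,v1,u0,u1=r;m[v0:v1,u0:u1]=(g[v0:v1,u0:u1]<100)
    print(l,m.sum(),g[150,190],g[150,250])
    _,lab,st,_=cv2.connectedComponentsWithStats(m.astype(np.uint8));m=(lab==1+st[1:,4].argmax()).astype(float)
    p,f=fit([(s,m)],B,lambda p:Track(p[0],p[1],p[2],h),[*n,3.5],[.01,.01,3]);print(l,p,f)
    p4,f4=fit([(s,m)],B,lambda p:Track(p[0],p[1],p[2],h,p[3]),[*p,.032],[.005,.005,2,.004]);print(l,p4,f4)
    cs,_=cv2.findContours((silh(s,B,Track(*p,h))>.5).astype(np.uint8),0,1);cv2.drawContours(im,cs,-1,(0,0,255),1)
    cs,_=cv2.findContours(m.astype(np.uint8),0,1);cv2.drawContours(im,cs,-1,(0,255,255),1)
cv2.imwrite('pics/w1o.png',cv2.resize(im[90:250,120:400],(800,457),interpolation=0))
E
```

```text
elbow 6073.0 82 164
elbow [ 0.47870722 -0.3212242   4.24427903] 0.04794093069330063
elbow [ 0.48374296 -0.32253182  3.84590238  0.02305293] 0.013031653988977876
step 7429.0 82 164
step [ 0.47076644 -0.19832058  3.89847061] 0.04352322031134093
step [ 0.47409985 -0.19649285  3.47758279  0.02500986] 0.01220185676794483
```

View pics/w1o.png

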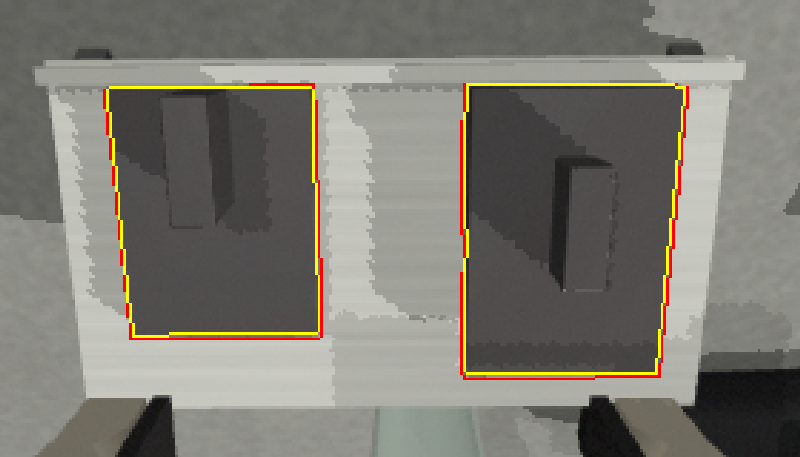

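```bash
python3 - <<'E'
from h import *
for n,T,gx,gz in(('elbow',Track(.480,-.3216,3.9,.045,.0285),-.018,-.003),('step',Track(.4717,-.1978,3.8,.0505,.0287),-.0085,.004)):
    p=T[:3,:3]@[gx,0,gz]+T[:3,3]; nn=T[:3,2]
    print(n,p.round(4),nn.round(3)); Rt=toolR(93.8,30)
    delta(Rt,p+.06*nn);delta(Rt,p)
E
```

```text
elbow [ 0.4929 -0.3207  0.0602] [-0.499 -0.034  0.866]
turn [-0.03 -0.01  0.39] shift mm [  2.7 -57.5 -71.6]
turn [-0.03 -0.01  0.39] shift mm [  32.6  -55.5 -123.6]
step [ 0.494  -0.1963  0.0739] [-0.499 -0.033  0.866]
turn [-0.03 -0.01  0.39] shift mm [  3.8  66.9 -57.9]
turn [-0.03 -0.01  0.39] shift mm [  33.8   68.9 -109.8]
```

Request:
carry_out(
  increments=[
    [0,0,0.4,3,-57,-50,0.4],
    [0,0,0.4,3,-57,-72,0.4],
    [0,0,0.4,10,-57,-85,0.4],
    [0,0,0.4,20,-56,-102,0.4],
    [0,0,0.4,27,-56,-114,0.4],
    [0,0,0.4,32.6,-55.5,-123.6,0.4],
    [0,0,0.4,32.6,-55.5,-123.6,0.4],
  ],
)

```text
clock: 3.75
tool_pos: [0.4934, -0.3191, 0.0594]
orientation: [150.1, -0.1, 94.0]
force: [-1.0, 0.5, 0.1]
opening: 0.0526
```

```bash
python3 - <<'E'
from h import *
o=ctrl.get_obs();print(o['clock'],o['joint_pos'].round(1),o['tool_pos'].round(4),o['force'].round(2),o['opening'])
s=snap('wrist','w2.png');s2=snap('side')
a=s['pixels'][60:344,60:452];b=cv2.resize(s2['pixels'][120:210,235:325],(390,390),interpolation=2)
b=cv2.resize(b,(284,284))
cv2.imwrite('pics/w2c.png',np.hstack([a,b]))
E
```

```text
3.75 [-27.3  14.8 -27.1 -35.8 -26.3 -29.4] [ 0.4934 -0.3191  0.0594] [-0.97  0.45  0.08] 0.052584779976408154
```

View pics/w2c.png

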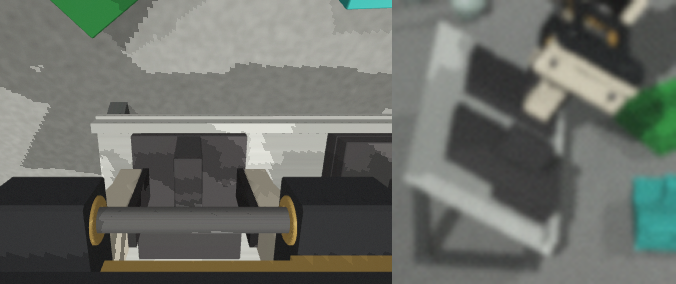

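The rib sits centred between the fingers at (189,165). Close and lift.

Request:
carry_out(
  increments=[
    [0,0,0,0,0,0,1],
    [0,0,0,0,0,0,1],
    [0,0,0,0,0,0,1],
    [0,0,0,0,0,0,1],
    [0,0,0,-2.5,-0.2,4.3,1],
    [0,0,0,-10,-0.7,17,1],
    [0,0,0,-20,-1.3,35,1],
    [0,0,0,-30,-2,60,1],
    [0,0,0,-40,-2,100,1],
    [0,0,0,-40,-2,130,1],
    [0,0,0,-40,-2,130,1],
  ],
)

```text
clock: 5.22
tool_pos: [0.4532, -0.3223, 0.1936]
orientation: [149.8, 0.2, 93.9]
force: [0.2, -0.2, -2.7]
opening: 0.0136
```

```bash
python3 - <<'E'
from h import *
o=ctrl.get_obs();print(o['clock'],o['joint_pos'].round(1),o['tool_pos'].round(4),o['force'].round(2),o['opening'])
Rt=toolR(183)  # level, +90
delta(Rt,[.48,.05,.23]); Rt2=toolR(93.9);delta(Rt2,[0,0,0])
E
```

```text
5.225 [-27.5   1.  -25.9 -24.3 -39.2 -42.8] [ 0.4532 -0.3223  0.1936] [ 0.22 -0.23 -2.73] 0.013605582480002935
turn [-24.88  22.28  86.79] shift mm [ 26.8 372.3  36.4]
turn [-1.9  30.14 -0.06] shift mm [-453.2  322.3 -193.6]
```

Request:
carry_out(
  increments=[
    [-2.5,2.2,8.7,4,30,15,1],
    [-5,4.5,17.4,8,75,30,1],
    [-7.5,6.7,26,14,130,36,1],
    [-10,8.9,34.7,20,185,36,1],
    [-12.5,11.1,43.4,25,240,36,1],
    [-15,13.4,52,30,295,36,1],
    [-17.4,15.6,60.8,35,350,36,1],
    [-19.9,17.8,69.4,40,400,36,1],
    [-22.4,20,78.1,44,445,36,1],
    [-24.9,22.3,86.8,47,487,36,1],
    [-24.9,22.3,86.8,47,487,36,1],
    [-24.9,22.3,86.8,47,487,36,1],
    [-24.9,22.3,86.8,47,487,36,1],
  ],
)

```text
clock: 6.85
tool_pos: [0.4996, 0.1642, 0.2259]
orientation: [-179.8, -0.2, -177.2]
force: [0.0, -0.8, -2.1]
opening: 0.0141
```

```bash
python3 - <<'E'
from h import *
o=ctrl.get_obs();print(o['clock'],o['joint_pos'].round(1),o['tool_pos'].round(4),o['orientation'].round(2),o['force'].round(2),o['opening'],o['qvel'].round(1))
s=wristview(snap('wrist','w3.png'),o)
cx,cy,a=.5106,.0751,2.9
T=Tflat(cx,cy,a);im=s['pixels'].copy()
for (x0,x1,y0,y1) in((-37.5,37.5,-73,73),(-47.5,47.5,-83,121)):
    q=proj(s,(np.array([[x0,y0,70],[x1,y0,70],[x1,y1,70],[x0,y1,70]])/1000)@T[:3,:3].T+T[:3,3])
    cv2.polylines(im,[q.round().astype(np.int32)],True,(0,0,255),1)
cv2.imwrite('pics/w3o.png',cv2.resize(im,(800,600),interpolation=0))
E
```

```text
6.85 [ 39.7   6.6 -17.9   0.1 -65.7 -36.9] [0.4996 0.1642 0.2259] [-179.76   -0.18 -177.19] [ 0.01 -0.77 -2.07] 0.014093502200631746 [-0.3 -0.3  0.3  0.1 -0.1  0.1]
```

View pics/w3o.png

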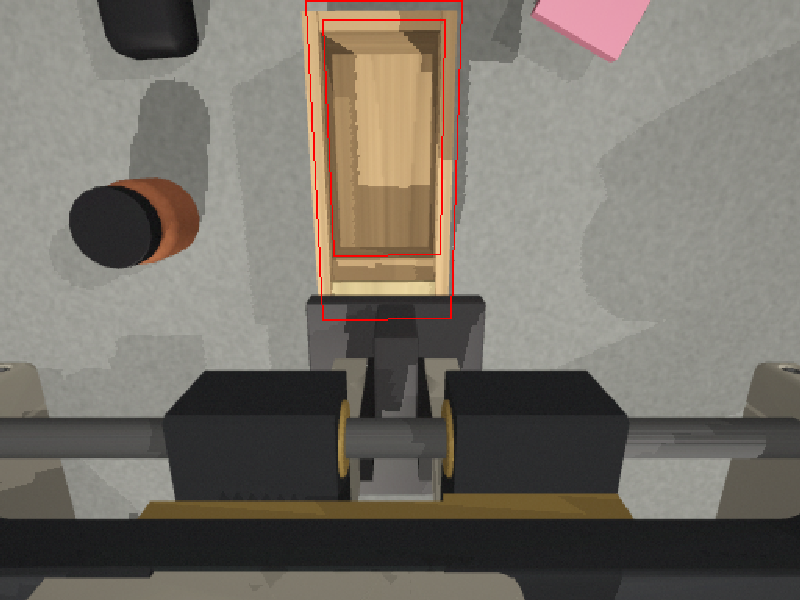

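```bash
cat >> h.py <<'E'
def casefit(s,vmax=178,ulim=(170,330)):
    h=cv2.cvtColor(s['pixels'],cv2.COLOR_BGR2HSV);m=((h[...,1]>70)&(h[...,0]>8)&(h[...,0]<30)).astype(np.uint8)
    m[vmax:]=0;m[:,:ulim[0]]=0;m[:,ulim[1]:]=0
    _,lab,st,_=cv2.connectedComponentsWithStats(m);k=1+st[1:,4].argmax();m=lab==k
    print('comp',st[k]); vs=np.arange(st[k][1]+8,vmax-3)
    L=np.array([np.nonzero(m[v])[0].min()-.5 for v in vs]);Rr=np.array([np.nonzero(m[v])[0].max()+.5 for v in vs])
    def rob(a,b):
        c=np.polyfit(a,b,1)
        for _ in range(3):
            r=b-np.polyval(c,a);k=abs(r-np.median(r))<1;c=np.polyfit(a[k],b[k],1)
        return c
    cl,cr=rob(vs,L),rob(vs,Rr)
    us=np.arange(int(L[0])+6,int(Rr[0])-6);ct=rob(us,np.array([np.nonzero(m[:,u])[0].min()-.5 for u in us]))
    def inter(c):
        v=0
        for _ in range(50): u=np.polyval(c,v);v=np.polyval(ct,u)
        return u,v
    pts=[inter(cl),(np.polyval(cl,vmax-5),vmax-5),inter(cr),(np.polyval(cr,vmax-5),vmax-5)]
    for z in(.07,.062,.065):
        A,A2,B,B2=[back(s,p,z) for p in pts]
        e=(A2+B2)-(A+B);yaw=-np.degrees(np.arctan2(e[0],e[1]));n=R.from_euler('z',yaw,degrees=True).as_matrix()
        wid=abs((A-B)@n[:,0]);c=(A+B)/2+n[:,1]*.083
        print('z',z,'width',round(wid*1000,1),'width2',round(abs((A2-B2)@n[:,0])*1000,1),'centre',c.round(4),'yaw',yaw.round(2))
    return pts
E
python3 - <<'E'
from h import *
o=ctrl.get_obs();s=wristview(snap('wrist'),o);print(casefit(s))
E
```

```text
comp [  193     6   100   172 15736]
z 0.07 width 94.9 width2 95.0 centre [0.5132 0.0802 0.07  ] yaw 3.05
z 0.062 width 97.4 width2 97.5 centre [0.5135 0.078  0.062 ] yaw 3.05
z 0.065 width 96.5 width2 96.6 centre [0.5134 0.0788 0.065 ] yaw 3.05
[(np.float64(192.44251138999482), np.float64(6.607136391851854)), (np.float64(202.2018719806764), 173), (np.float64(291.99632397632826), np.float64(6.269653539532505)), (np.float64(286.992399930987), 173)]
```

```bash
python3 - <<'E'
from h import *
o=ctrl.get_obs();s=wristview(snap('wrist'),o);g=s['pixels'].max(2).astype(int)
for u in(200,215,230,250,270,285,300): print(u,g[184:206,u])
for v in(192,194,198,202): print(v,'L',g[v,188:206],'R',g[v,300:318])
E
```

```text
200 [151 151 150 150 103  46  41  42  44  50  75  95  94  97  98  98  96  98
  98  98  99 101]
215 [225 225 225 226 159  57  43  43  45  49  75  94  96  97  96  96  97  97
  97  98  98  99]
230 [225 225 225 226 159  55  42  45  44  49  61  63  64  63  55  53  55  55
  54  54  54  55]
250 [230 230 230 230 163  56  43  43  44  49  48  43  43  41  43  43  43  44
  44  42  41  43]
270 [226 226 226 226 159  56  43  46  44  49  61  61  62  64  64  63  64  63
  63  63  62  62]
285 [212 212 213 213 148  53  42  43  44  50  62  64  62  64  64  63  64  64
  64  63  63  63]
300 [165 164 164 161 112  50  43  45  45  51  62  63  60  64  63  63  63  61
  64  64  62  62]
192 L [145 149 152 153 150 147 146 145 100  48  43  43  44  44  45  46  45  46] R [ 45  44  45  44  45  45  45  47  41 115 165 165 167 167 163 160 161 165]
194 L [153 153 148 146 146 149 150 129  75  72  74  71  75  74  74  74  73  74] R [ 62  61  64  62  62  59  62  60  61  60 114 160 161 163 164 164 163 161]
198 L [147 149 150 152 152 149 148  94  85  98  98  96  98  96  97  97  97  97] R [ 63  63  64  62  62  63  63  62  62  63 111 160 157 160 163 163 163 162]
202 L [150 149 146 146 148 149 151 148  89 103  99 100  98  99  99  99  99  99] R [ 64  62  63  63  62  63  61  90  90  80 129 158 159 160 162 166 166 163]
```

The held elbow is centred and level, with its underside about 20 mm beyond the TCP. Move above the case.

Request:
carry_out(
  increments=[
    [0,0,0.24,5,-50,0,1],
    [0,0,0.24,12,-100,-20,1],
    [0,0,0.24,16,-128.4,-70,1],
    [0,0,0.24,16,-128.4,-112,1],
    [0,0,0.24,16,-128.4,-116,1],
    [0,0,0.24,16,-128.4,-116,1],
    [0,0,0.24,16,-128.4,-116,1],
    [0,0,0.24,16,-128.4,-116,1],
  ],
)

```text
clock: 8.0
tool_pos: [0.5168, 0.0376, 0.1114]
orientation: [-179.8, -0.0, -176.8]
force: [-0.2, -0.2, -1.2]
opening: 0.0136
```

```bash
python3 - <<'E'
from h import *
o=ctrl.get_obs();print(o['clock'],o['joint_pos'].round(1),o['tool_pos'].round(4),o['orientation'].round(2),o['force'].round(2),o['moment'].round(2))
s=snap('wrist','w4.png');s2=snap('side')
b=cv2.resize(s2['pixels'][200:320,190:300],(352,384))
cv2.imwrite('pics/w4c.png',np.hstack([s['pixels'][:, 80:430],b]))
E
```

```text
8.0 [ 26.   12.1 -27.9   0.2 -50.1 -23. ] [0.5168 0.0376 0.1114] [-1.7980e+02 -3.0000e-02 -1.7681e+02] [-0.16 -0.21 -1.2 ] [0.01 0.11 0.01]
```

View pics/w4c.png

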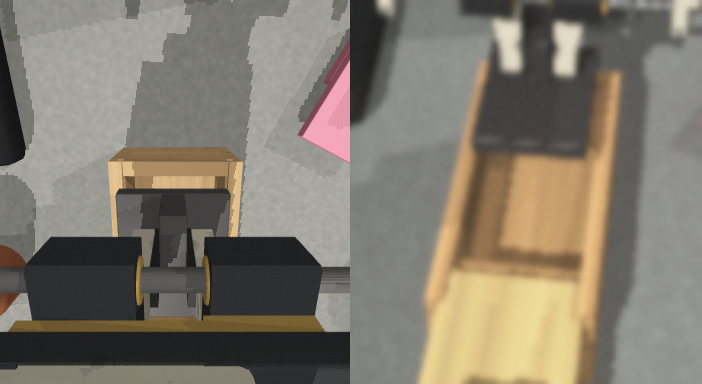

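```bash
python3 - <<'E'
from h import *
o=ctrl.get_obs();s=wristview(snap('wrist'),o)
h=cv2.cvtColor(s['pixels'],cv2.COLOR_BGR2HSV);m=((h[...,1]>70)&(h[...,0]>8)&(h[...,0]<30))
n=R.from_euler('z',3.05,degrees=True).as_matrix()
for v in(165,172,180,188):
    k=np.nonzero(m[v,170:340])[0]+170;l,r=k.min()-.5,k.max()+.5
    A,B=back(s,(l,v),.07),back(s,(r,v),.07);c=(A+B)/2
    print(v,l,r,'wid',((A-B)@n[:,0]*1000).round(1),'lat centre vs TCP', ((c-o['tool_pos'])@n[:,0]*1000).round(2))
g=s['pixels'][:,:,::-1].astype(int)
for u in(235,255,270): print(u,[tuple(x) for x in g[146:190:2,u]])
E
```

```text
165 186.5 321.5 wid 95.1 lat centre vs TCP -0.43
172 187.5 321.5 wid 95.1 lat centre vs TCP -0.79
180 187.5 320.5 wid 95.2 lat centre vs TCP -0.45
188 188.5 320.5 wid 95.3 lat centre vs TCP -0.82
235 [(np.int64(124), np.int64(124), np.int64(118)), (np.int64(133), np.int64(106), np.int64(75)), (np.int64(130), np.int64(105), np.int64(72)), (np.int64(135), np.int64(109), np.int64(75)), (np.int64(136), np.int64(110), np.int64(76)), (np.int64(133), np.int64(106), np.int64(74)), (np.int64(130), np.int64(104), np.int64(71)), (np.int64(121), np.int64(96), np.int64(66)), (np.int64(170), np.int64(141), np.int64(99)), (np.int64(171), np.int64(142), np.int64(99)), (np.int64(172), np.int64(141), np.int64(100)), (np.int64(171), np.int64(141), np.int64(99)), (np.int64(172), np.int64(142), np.int64(100)), (np.int64(172), np.int64(142), np.int64(100)), (np.int64(172), np.int64(140), np.int64(99)), (np.int64(184), np.int64(152), np.int64(107)), (np.int64(215), np.int64(181), np.int64(133)), (np.int64(215), np.int64(182), np.int64(134)), (np.int64(215), np.int64(182), np.int64(133)), (np.int64(215), np
[... 1472 characters left out ...]
72)), (np.int64(120), np.int64(96), np.int64(67)), (np.int64(168), np.int64(137), np.int64(96)), (np.int64(170), np.int64(138), np.int64(97)), (np.int64(170), np.int64(138), np.int64(97)), (np.int64(169), np.int64(138), np.int64(97)), (np.int64(169), np.int64(139), np.int64(97)), (np.int64(170), np.int64(139), np.int64(98)), (np.int64(169), np.int64(138), np.int64(97)), (np.int64(180), np.int64(149), np.int64(106)), (np.int64(208), np.int64(175), np.int64(126)), (np.int64(208), np.int64(175), np.int64(128)), (np.int64(208), np.int64(174), np.int64(126)), (np.int64(209), np.int64(174), np.int64(127)), (np.int64(209), np.int64(177), np.int64(128)), (np.int64(146), np.int64(121), np.int64(91))]
```

Request:
carry_out(
  increments=[
    [0,0,-0.1,-0.7,-1.8,0,1],
    [0,0,-0.1,-0.7,-1.8,-10,1],
    [0,0,-0.1,-0.7,-1.8,-25,1],
    [0,0,-0.1,-0.7,-1.8,-40,1],
    [0,0,-0.1,-0.7,-1.8,-55,1],
    [0,0,-0.1,-0.7,-1.8,-67,1],
    [0,0,-0.1,-0.7,-1.8,-74,1],
    [0,0,-0.1,-0.7,-1.8,-77,1],
    [0,0,-0.1,-0.7,-1.8,-78,1],
    [0,0,-0.1,-0.7,-1.8,-79,1],
    [0,0,-0.1,-0.7,-1.8,-79,1],
  ],
)

```text
clock: 9.52
tool_pos: [0.5154, 0.0351, 0.0312]
orientation: [-179.8, -0.1, -177.0]
force: [0.2, 0.1, -1.1]
opening: 0.014
```

Request:
carry_out(
  increments=[
    [0,0,0,0,0,-1,1],
    [0,0,0,0,0,-2,1],
    [0,0,0,0,0,-2.5,1],
    [0,0,0,0,0,-3,1],
    [0,0,0,0,0,-3,1],
  ],
)

```text
clock: 10.15
tool_pos: [0.5153, 0.0351, 0.0279]
orientation: [-179.8, -0.2, -177.0]
force: [0.1, 0.0, -2.2]
opening: 0.0138
```

Request:
carry_out(
  increments=[
    [0,0,0,0,0,-0.5,1],
    [0,0,0,0,0,-1,1],
    [0,0,0,0,0,-1.5,1],
    [0,0,0,0,0,-1.5,1],
  ],
)

```text
clock: 10.65
tool_pos: [0.5153, 0.035, 0.0272]
orientation: [-179.8, -0.2, -177.0]
force: [-3.7, -0.4, 9.0]
opening: 0.0141
```

Request:
carry_out(
  increments=[
    [0,0,0,0,0,0.8,1],
    [0,0,0,0,-0.8,0.8,1],
    [0,0,0,0.1,-1.6,0.8,1],
    [0,0,0,0.1,-1.6,0.8,1],
  ],
)

```text
clock: 11.15
tool_pos: [0.5156, 0.0349, 0.0273]
orientation: [-179.9, -0.1, -177.0]
force: [-4.7, 8.9, 2.4]
opening: 0.0136
```

Request:
carry_out(
  increments=[
    [0,0,0,-1,1,0,1],
    [0,0,0,-1,1,0,1],
  ],
)

```text
clock: 11.4
tool_pos: [0.5149, 0.035, 0.0274]
orientation: [-179.8, -0.1, -176.9]
force: [-0.6, 4.3, 0.5]
opening: 0.0138
```

Request:
carry_out(
  increments=[
    [0,0,0,0,0.5,0,0.73],
    [0,0,0,0,0.5,0,0.73],
    [0,0,0,0,0.5,0,0.73],
    [0,0,0,0,0.5,6,0.73],
    [0,0,0,0,0.5,25,0.73],
    [0,0,0,0,0.5,60,0.73],
    [0,0,0,0,40,110,0.73],
    [0,0,0,0,90,150,0.73],
    [0,0,0,0,128,190,0.73],
    [0,0,0,0,128,198,0.73],
    [0,0,0,0,128,198,0.73],
    [0,0,0,0,128,198,0.73],
  ],
)

```text
clock: 12.9
tool_pos: [0.5137, 0.1615, 0.2241]
orientation: [-179.7, -0.3, -177.0]
force: [0.6, 0.6, -0.8]
opening: 0.0237
```

```bash
python3 - <<'E'
from h import *
o=ctrl.get_obs();print(o['clock'],o['joint_pos'].round(1),o['tool_pos'].round(4),o['orientation'].round(2),o['force'].round(2),o['opening'])
s=wristview(snap('wrist','w5.png'),o);casefit(s)
cv2.imwrite('pics/w5c.png',cv2.resize(s['pixels'][:200,170:330],(480,600),interpolation=0))
Rt=toolR(93.8,30);nn=np.array([-.499,-.033,.866])
delta(Rt,np.array([.494,-.1963,.0739])+.08*nn)
E
```

```text
12.9 [ 38.4   8.  -16.6   0.1 -65.8 -35.4] [0.5137 0.1615 0.2241] [-179.7    -0.28 -177.01] [ 0.58  0.58 -0.77] 0.023697131815462943
comp [  208    10    99   168 10546]
z 0.07 width 95.1 width2 95.0 centre [0.5132 0.0797 0.07  ] yaw 3.01
z 0.062 width 97.5 width2 97.4 centre [0.5132 0.0775 0.062 ] yaw 3.01
z 0.065 width 96.6 width2 96.5 centre [0.5132 0.0784 0.065 ] yaw 3.01
turn [ 24.87 -22.5  -86.98] shift mm [ -59.7 -360.3  -80.9]
```

View pics/w5c.png

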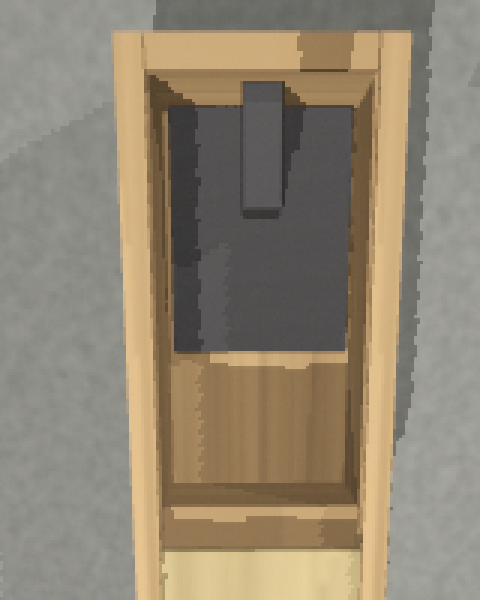

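Elbow lies flat with its rib end against the −y wall. I measure the remaining gap for the step, then move to it.

```bash
python3 - <<'E'
from h import *
o=ctrl.get_obs();s=wristview(snap('wrist'),o)
n=R.from_euler('z',3.03,degrees=True).as_matrix();c0=np.array([.5132,.0798,0])
def loc(u,v,z): return ((back(s,(u,v),z)-c0)@n*1000).round(1)[:2]
g=s['pixels'].max(2).astype(int)
for u in (235,275): print(u,'foot end',g[112:122,u],'wall',g[152:172,u])
for v in(70,100): print(v,'L',g[v,218:236],'R',g[v,280:296])
for u in(235,275): print('foot end y at z.02',loc(u,117,.02),'floor/block',loc(u,161,.008),'block top(z.06)',loc(u,168,.06))
print('sides z.02',loc(226.5,70,.02),loc(287,70,.02))
g0=s['pixels'].max(2);m=np.zeros(g0.shape);m[30:118,222:292]=(g0[30:118,222:292]<112)&(s['pixels'][30:118,222:292].astype(int).ptp(2) if hasattr(g0,'ptp') else np.ptp(s['pixels'][30:118,222:292].astype(int),axis=2)<18)
_,lab,st,_=cv2.connectedComponentsWithStats(m.astype(np.uint8));k=1+st[1:,4].argmax();m=(lab==k).astype(float);print(st[k])
def fT(p): return T4(R.from_euler('z',p[2],degrees=True).as_matrix(),[p[0],p[1],.032])
p,f=fit([(s,m)],ELB,fT,[.515,.053,93],[.004,.004,2]);print(p,f,((np.array([p[0],p[1],0])-c0)@n*1000).round(1))
E
```

```text
235 foot end [ 64  64  64  64  64  93 145 147 147 167] wall [165 164 165 164 163 164 165 164 165 124 121 127 125 118 122 119 138 198
 198 199]
275 foot end [ 81  81  80  83  79 129 182 183 183 133] wall [135 135 136 136 135 136 134 137 136 109 111 113 112 106 107 107 139 202
 203 203]
70 L [211 179 153 111 112 115  91 135 148  63  59  60  58  57  59  58  60  81] R [ 85  82  85  83  84  83  87 113 113 112 111 107 107 169 171 203]
100 L [209 213 181 151 111 114 118 116 145 120  66  65  64  64  64  64  64  64] R [ 82  82  81  83  82  78 115 113 117 112 110 107 168 157 226 225]
foot end y at z.02 [25.7 17.8] floor/block [27.5 74.4] block top(z.06) [24.7 72.6]
foot end y at z.02 [-23.1  17.9] floor/block [-25.2  74.6] block top(z.06) [-21.   72.7]
sides z.02 [ 34.5 -35.2] [-36.  -35.1]
[ 226   30   62   87 4865]
[5.14455374e-01 5.31772201e-02 9.29972550e+01] 0.07017662203334551 [ -0.2 -26.7   0. ]
```

Request:
carry_out(
  increments=[
    [2.5,-2.2,-8.7,-6,-30,0,0.6],
    [5,-4.5,-17.4,-12,-75,0,0.6],
    [7.5,-6.7,-26,-18,-120,0,0.6],
    [10,-8.9,-34.7,-24,-165,0,0.6],
    [12.5,-11.1,-43.4,-30,-210,0,0.6],
    [15,-13.4,-52,-36,-255,-10,0.6],
    [17.4,-15.6,-60.8,-42,-300,-30,0.6],
    [19.9,-17.8,-69.4,-48,-335,-50,0.6],
    [22.4,-20,-78.1,-54,-355,-70,0.6],
    [24.9,-22.5,-87,-60,-360,-81,0.6],
    [24.9,-22.5,-87,-60,-360,-81,0.6],
    [24.9,-22.5,-87,-60,-360,-81,0.6],
    [24.9,-22.5,-87,-60,-360,-81,0.6],
  ],
)

```text
clock: 14.62
tool_pos: [0.4557, -0.1974, 0.1452]
orientation: [149.9, 0.2, 93.9]
force: [-0.8, 0.6, 0.5]
opening: 0.035
```

Request:
carry_out(
  increments=[
    [0,0,0,9,0.5,-17,0.6],
    [0,0,0,19,0.8,-36,0.6],
    [0,0,0,28,1,-52,0.6],
    [0,0,0,34,1,-63,0.6],
    [0,0,0,38.3,1,-71,0.6],
    [0,0,0,38.3,1,-71,0.6],
    [0,0,0,38.3,1,-71,0.6],
  ],
)

```text
clock: 15.5
tool_pos: [0.4932, -0.1965, 0.0736]
orientation: [149.9, 0.1, 93.8]
force: [-0.2, 0.5, 0.4]
opening: 0.0349
```

```bash
python3 - <<'E'
from h import *
o=ctrl.get_obs();print(o['clock'],o['joint_pos'].round(1),o['tool_pos'].round(4),o['force'].round(2),o['opening'])
T=Track(.4717,-.1978,3.8,.0505,.0287);print(((o['tool_pos']-T[:3,3])@T[:3,:3]*1000).round(1))
s=snap('wrist','w6.png');cv2.imwrite('pics/w6c.png',s['pixels'][90:320,130:400])
E
```

```text
15.5 [ -5.6   6.7 -42.  -21.9 -12.4 -60.3] [ 0.4932 -0.1965  0.0736] [-0.25  0.55  0.36] 0.03494902670079003
[-9.4 -0.1  4.1]
```

View pics/w6c.png

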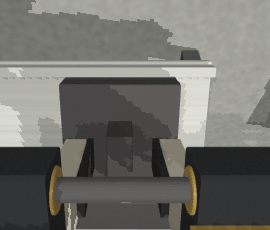

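Request:
carry_out(
  increments=[
    [0,0,0,0,0,0,1],
    [0,0,0,0,0,0,1],
    [0,0,0,0,0,0,1],
    [0,0,0,-2.5,-0.2,4.3,1],
    [0,0,0,-10,-0.7,17,1],
    [0,0,0,-20,-1.3,35,1],
    [0,0,0,-25,-2,60,1],
    [0,0,0,-25,-2,100,1],
    [-0.6,10,0,-20,-2,130,1],
    [-1.3,20,0,-10,20,150,1],
    [-1.9,29.9,0,0,50,155,1],
    [-1.9,29.9,0,0,80,155,1],
    [-1.9,29.9,0,0,80,155,1],
    [-1.9,29.9,0,0,80,155,1],
  ],
)

```text
clock: 17.3
tool_pos: [0.4922, -0.1166, 0.2281]
orientation: [179.9, 0.0, 93.8]
force: [-0.5, -1.1, -2.4]
opening: 0.0138
```

```bash
python3 - <<'E'
from h import *
o=ctrl.get_obs();print(o['clock'],o['joint_pos'].round(1),o['tool_pos'].round(4),o['orientation'].round(2),o['force'].round(2),o['opening'])
E
```

```text
17.3 [  9.    4.3 -20.2   0.1 -65.3 -95.2] [ 0.4922 -0.1166  0.2281] [1.799e+02 4.000e-02 9.384e+01] [-0.54 -1.14 -2.42] 0.013813285048935491
```

Request:
carry_out(
  increments=[
    [0,0,10,0,10,0,1],
    [0,0,20,1,20,0,1],
    [0,0,30,2,30,0,1],
    [0,0,40,3,40,0,1],
    [0,0,50,4,50,0,1],
    [0,0,60,5,60,0,1],
    [0,0,70,6,70,0,1],
    [0,0,80,7,80,0,1],
    [0,0,90,8,90,0,1],
    [0,0,100,8,96,0,1],
    [0,0,110,8,96,0,1],
    [0,0,120,8,96,0,1],
    [0,0,130,8,96,0,1],
    [0,0,140,8,96,0,1],
    [0,0,150,8,96,0,1],
  ],
)

```text
clock: 19.18
tool_pos: [0.5003, -0.0216, 0.2286]
orientation: [179.9, 0.0, -115.9]
force: [0.1, 0.2, -2.5]
opening: 0.0138
```

Request:
carry_out(
  increments=[
    [0,0,10,0,0,0,1],
    [0,0,20,0,0,0,1],
    [0,0,30,0,0,0,1],
    [0,0,40,0,0,0,1],
    [0,0,50,0,0,0,1],
    [0,0,60,0,0,0,1],
    [0,0,70,0,0,0,1],
    [0,0,80,0,0,0,1],
    [0,0,90,0,0,0,1],
    [0,0,100,0,0,0,1],
    [0,0,110,0,0,0,1],
    [0,0,119.2,0,0,0,1],
    [0,0,119.2,0,0,0,1],
    [0,0,119.2,0,0,0,1],
    [0,0,119.2,0,0,0,1],
  ],
)

```text
clock: 21.05
tool_pos: [0.5007, -0.0207, 0.2284]
orientation: [179.9, 0.0, 2.9]
force: [0.8, 0.2, -2.6]
opening: 0.0139
```

```bash
python3 - <<'E'
from h import *
o=ctrl.get_obs();print(o['clock'],o['joint_pos'].round(1),o['tool_pos'].round(4),o['orientation'].round(2),o['force'].round(2),o['opening'])
s=wristview(snap('wrist','w7.png'),o)
cv2.imwrite('pics/w7c.png',cv2.resize(s['pixels'][:250,130:380],(600,600),interpolation=0))
E
```

```text
21.05 [ 2.020e+01  3.900e+00 -2.070e+01  1.000e-01 -6.550e+01  1.626e+02] [ 0.5007 -0.0207  0.2284] [1.7988e+02 1.0000e-02 2.8800e+00] [ 0.82  0.17 -2.58] 0.013856190794514589
```

View pics/w7c.png

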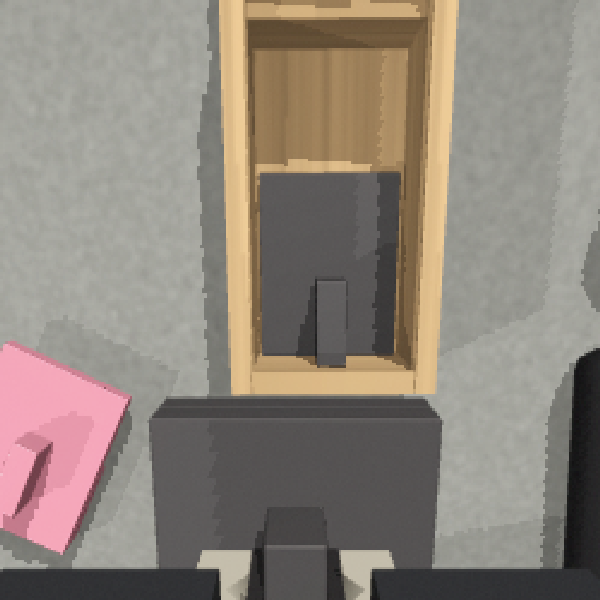

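```bash
cat > m.py <<'E'
from h import *
o=ctrl.get_obs();s=wristview(snap('wrist'),o)
Rt=R.from_euler('xyz',o['orientation'],degrees=True).as_matrix();tp=o['tool_pos'];print(o['clock'],tp.round(4),o['orientation'].round(2))
g=s['pixels'].max(2).astype(int);hsv=cv2.cvtColor(s['pixels'],cv2.COLOR_BGR2HSV);m=((hsv[...,1]>70)&(hsv[...,0]>8)&(hsv[...,0]<30))
def loc(u,v,z): return ((back(s,(u,v),z)-tp)@Rt*1000).round(1)[:2]
for v in(30,60,90,120,150):
    k=np.nonzero(m[v,210:335])[0]+210;print('rim',v,loc(k.min()-.5,v,.07),loc(k.max()+.5,v,.07))
def edges(col): d=np.diff(col);return [(i,int(d[i])) for i in np.nonzero(abs(d)>14)[0]]
for u in(245,290): print('col',u,edges(g[0:185,u]))
for v in(168,172,176,185,100): print('row',v,edges(g[v,185:330]))
E
python3 m.py
```

```text
21.1 [ 0.5007 -0.0206  0.2283] [1.7988e+02 2.0000e-02 2.9200e+00]
rim 30 [ -29.8 -150.5] [  65.1 -150.4]
rim 60 [ -29.7 -123.7] [  64.9 -123.5]
rim 90 [-29.6 -95.2] [ 65.8 -95. ]
rim 120 [-29.5 -65. ] [ 65.6 -64.9]
rim 150 [-29.4 -32.9] [ 65.4 -32.8]
col 245 [(np.int64(1), 53), (np.int64(6), -47), (np.int64(7), -55), (np.int64(19), 25), (np.int64(20), 22), (np.int64(67), 52), (np.int64(70), -29), (np.int64(71), -74), (np.int64(147), 112), (np.int64(154), 36), (np.int64(163), -39), (np.int64(164), -74), (np.int64(165), -30), (np.int64(173), 29)]
col 290 [(np.int64(0), 50), (np.int64(6), -44), (np.int64(7), -57), (np.int64(19), 49), (np.int64(20), 16), (np.int64(22), -18), (np.int64(23), 19), (np.int64(68), -19), (np.int64(70), -47), (np.int64(71), -32), (np.int64(147), 62), (np.int64(149), 64), (np.int64(154), 41), (np.int64(163), -64), (np.int64(164), -55), (np.int64(165), -28), (np.int64(173), 30)]
row 168 [(np.int64(10), -19), (np.int64(11), -55), (np.int64(122), 28), (np.int64(123), 64)]
row 172 [(np.int64(7), -42), (np.int64(8), -35), (np.int64(126), 69), (np.int64(127), 24)]
row 176 [(np.int64(6), -64), (np.int64(128), 59), (np.int64(129), 27)]
row 185 [(np.int64(6), -34), (np.int64(7), -27), (np.int64(127), 34), (np.int64(128), 45)]
row 100 [(np.int64(28), -45), (np.int64(38), 82), (np.int64(39), 16), (np.int64(47), -42), (np.int64(48), -55), (np.int64(49), -19), (np.int64(51), 26), (np.int64(52), -71), (np.int64(101), -28), (np.int64(110), 62), (np.int64(111), -43), (np.int64(112), 24), (np.int64(118), 31), (np.int64(119), -25), (np.int64(120), 89), (np.int64(129), -81)]
```

Request:
carry_out(
  increments=[
    [0,0,0.1,4,45,0,1],
    [0,0,0.1,8,90,-20,1],
    [0,0,0.1,11.3,127.8,-60,1],
    [0,0,0.1,11.3,127.8,-95,1],
    [0,0,0.1,11.3,127.8,-103,1],
    [0,0,0.1,11.3,127.8,-103,1],
    [0,0,0.1,11.3,127.8,-103,1],
    [0,0,0.1,11.3,127.8,-103,1],
  ],
)

```text
clock: 22.15
tool_pos: [0.5128, 0.1074, 0.1266]
orientation: [179.9, -0.1, 3.1]
force: [-0.8, 1.0, -2.1]
opening: 0.0139
```

```bash
python3 - <<'E'
from h import *
o=ctrl.get_obs();s=wristview(snap('wrist','w8.png'),o)
Rt=R.from_euler('xyz',o['orientation'],degrees=True).as_matrix();tp=o['tool_pos'];print(o['clock'],tp.round(4),o['orientation'].round(2),o['joint_pos'].round(1))
g=s['pixels'].max(2).astype(int);hsv=cv2.cvtColor(s['pixels'],cv2.COLOR_BGR2HSV);m=((hsv[...,1]>70)&(hsv[...,0]>8)&(hsv[...,0]<30))
def loc(u,v,z): return ((back(s,(u,v),z)-tp)@Rt*1000).round(1)[:2]
for v in(110,125,135,145,155,160):
    k=np.nonzero(m[v,170:360])[0]+170;print('rim',v,k.min(),k.max(),loc(k.min()-.5,v,.07),loc(k.max()+.5,v,.07))
d=np.diff(g[90:200,270]);print([(90+i,int(d[i])) for i in np.nonzero(abs(d)>14)[0]])
cv2.imwrite('pics/w8c.png',cv2.resize(s['pixels'][:250,130:380],(600,600),interpolation=0))
E
```

```text
22.15 [0.5128 0.1074 0.1266] [ 1.7994e+02 -1.0000e-01  3.0900e+00] [ 3.340e+01  1.150e+01 -2.630e+01  1.000e-01 -5.220e+01  1.496e+02]
rim 110 185 316 [-48.3 -77.8] [ 46.5 -77.6]
rim 125 186 315 [-48.3 -67.3] [ 46.4 -67.1]
rim 135 187 315 [-48.1 -60.1] [ 46.9 -59.9]
rim 145 187 314 [-48.6 -52.8] [ 46.6 -52.6]
rim 155 188 313 [-48.4 -45.3] [ 46.3 -45.1]
rim 160 188 313 [-48.6 -41.5] [ 46.6 -41.3]
[(np.int64(132), -54), (np.int64(143), 51), (np.int64(150), -36), (np.int64(164), -34), (np.int64(165), -43), (np.int64(173), 24)]
```

View pics/w8c.png

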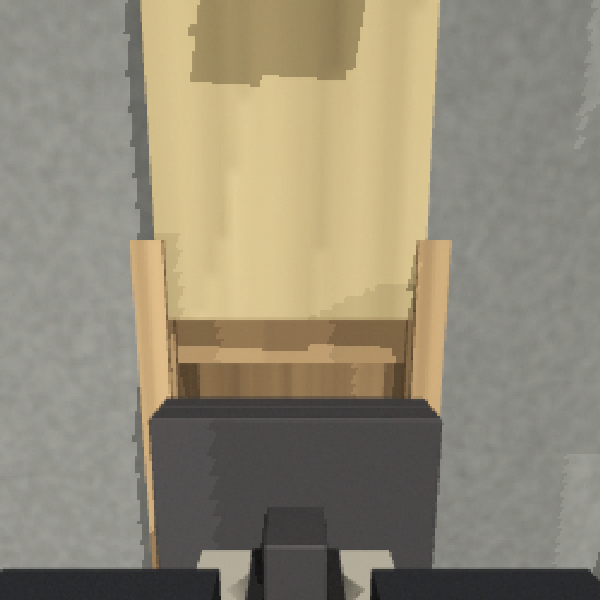

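Step is aligned over the case; the residual is about −1 mm in x and +0.4 mm in y. That was my 12th view, so from here I check by numbers only.

Request:
carry_out(
  increments=[
    [0,0,0,-1,0.4,0,1],
    [0,0,0,-1,0.4,-10,1],
    [0,0,0,-1,0.4,-22,1],
    [0,0,0,-1,0.4,-36,1],
    [0,0,0,-1,0.4,-50,1],
    [0,0,0,-1,0.4,-62,1],
    [0,0,0,-1,0.4,-71,1],
    [0,0,0,-1,0.4,-75,1],
    [0,0,0,-1,0.4,-75,1],
    [0,0,0,-1,0.4,-75,1],
  ],
)

```text
clock: 23.45
tool_pos: [0.5114, 0.1079, 0.0507]
orientation: [179.9, -0.0, 3.1]
force: [0.0, 0.5, -2.0]
opening: 0.0138
```

Request:
carry_out(
  increments=[
    [0,0,0,0,0,-3,1],
    [0,0,0,0,0,-6,1],
    [0,0,0,0,0,-8,1],
    [0,0,0,0,0,-9,1],
    [0,0,0,0,0,-9,1],
  ],
)

```text
clock: 24.08
tool_pos: [0.511, 0.1077, 0.0412]
orientation: [179.9, 0.0, 3.1]
force: [0.5, 0.0, -2.2]
opening: 0.014
```

Request:
carry_out(
  increments=[
    [0,0,0,0,0,-2,1],
    [0,0,0,0,0,-4,1],
    [0,0,0,0,0,-4.5,1],
    [0,0,0,0,0,-4.5,1],
  ],
)

```text
clock: 24.58
tool_pos: [0.511, 0.1077, 0.0367]
orientation: [179.9, 0.0, 3.1]
force: [-1.2, 0.1, -1.3]
opening: 0.0139
```

Request:
carry_out(
  increments=[
    [0,0,0,0,0,-0.5,1],
    [0,0,0,0,0,-1,1],
    [0,0,0,0,0,-1.3,1],
    [0,0,0,0,0,-1.3,1],
  ],
)

```text
clock: 25.08
tool_pos: [0.511, 0.1077, 0.0354]
orientation: [179.9, 0.0, 3.1]
force: [-0.1, -0.0, -3.0]
opening: 0.0134
```

Request:
carry_out(
  increments=[
    [0,0,0,0,0,-0.5,1],
    [0,0,0,0,0,-1,1],
    [0,0,0,0,0,-1.5,1],
    [0,0,0,0,0,-1.5,1],
  ],
)

```text
clock: 25.58
tool_pos: [0.511, 0.1077, 0.0339]
orientation: [179.9, 0.0, 3.1]
force: [-0.6, -0.9, -2.8]
opening: 0.0137
```

Request:
carry_out(
  increments=[
    [0,0,0,0,0,-0.5,1],
    [0,0,0,0,0,-1,1],
    [0,0,0,0,0,-1,1],
  ],
)

```text
clock: 25.95
tool_pos: [0.5111, 0.1078, 0.0332]
orientation: [179.9, 0.0, 3.1]
force: [-2.7, -0.2, 2.6]
opening: 0.0139
```

Request:
carry_out(
  increments=[
    [0,0,0,0,0,-0.4,1],
    [0,0,0,0,0,-0.4,1],
    [0,0,0,0,0,0,0.73],
    [0,0,0,0,0,0,0.73],
    [0,0,0,0,0,0.5,0.73],
    [0,0,0,0,0,6,0.73],
    [0,0,0,0,0,25,0.73],
    [0,0,0,0,0,60,0.73],
    [0,0,0,-2,-30,110,0.73],
    [0,0,0,-4,-75,150,0.73],
    [0,0,0,-6,-110,190,0.73],
    [0,0,0,-6,-118,198,0.73],
    [0,0,0,-6,-118,198,0.73],
    [0,0,0,-6,-118,198,0.73],
  ],
)

```text
clock: 27.7
tool_pos: [0.5044, -0.0099, 0.2298]
orientation: [179.9, 0.1, 3.1]
force: [0.4, 1.0, 0.4]
opening: 0.0239
```

```bash
python3 - <<'E'
from h import *
o=ctrl.get_obs();print(o['clock'],o['joint_pos'].round(1),o['tool_pos'].round(4),o['orientation'].round(2),o['force'].round(2),o['opening'])
s=wristview(snap('wrist','w9.png'),o)
im=s['pixels'];g=im.max(2);sub=im.astype(int)
m=((g<118)&(np.ptp(sub,axis=2)<16)).astype(np.uint8);m[:,:226]=0;m[:,312:]=0;m[:8]=0;m[160:]=0
_,lab,st,_=cv2.connectedComponentsWithStats(m);k=1+st[1:,4].argmax();m=(lab==k).astype(float);print(st[k])
n=R.from_euler('z',3.03,degrees=True).as_matrix();c0=np.array([.5132,.0798,0])
both=None
def sil2(p):
    Te=T4(R.from_euler('z',93,degrees=True).as_matrix(),n@[-.0005,-.0275,.032]+c0)
    Ts=T4((R.from_euler('z',p[2],degrees=True)*R.from_euler('y',p[4] if len(p)>4 else 0,degrees=True)).as_matrix(),[p[0],p[1],p[3] if len(p)>3 else .032])
    return np.maximum(silh(s,ELB,Te),silh(s,STE,Ts))
def cost(p):
    r=sil2(p);i=np.minimum(r,m).sum();return 1-i/(r.sum()+m.sum()-i)
p0=n@[0,.021,0]+c0
for q in([p0[0],p0[1],-87],[p0[0],p0[1],-87,.032],[p0[0],p0[1],-87,.032,0]):
    st_=[.003,.003,1,.004,2][:len(q)]
    r=minimize(cost,q,method='Nelder-Mead',options=dict(initial_simplex=np.vstack([q]+[np.array(q)+np.eye(len(q))[i]*st_[i] for i in range(len(q))]),maxiter=400))
    print(r.x.round(4),round(r.fun,4),((np.array([r.x[0],r.x[1],0])-c0)@n*1000).round(1))
def ed(c,o,t=14): d=np.diff(c.astype(int));return [(o+int(i),int(d[i])) for i in np.nonzero(abs(d)>t)[0]]
for u in(245,290): print('col',u,ed(g[0:160,u],0))
for v in(40,80,120,140): print('row',v,ed(g[v,215:330],215))
print([(d['confidence'],np.round(d['centre'],3)) for l in('step_c','elbow_c') for d in ctrl.search_frame(s,l)])
E
```

```text
27.7 [ 2.130e+01  4.300e+00 -2.010e+01  1.000e-01 -6.580e+01  1.618e+02] [ 0.5044 -0.0099  0.2298] [1.7987e+02 1.3000e-01 3.1300e+00] [0.39 0.97 0.42] 0.023879274449631647
[ 234   28   63  132 7577]
[  0.5122   0.1002 -87.0684] 0.0448 [ 0.1 20.4  0. ]
[ 5.12200e-01  1.02600e-01 -8.70291e+01  2.04000e-02] 0.0301 [ 0.2 22.9  0. ]
[ 5.12300e-01  1.02400e-01 -8.69994e+01  2.00000e-02  1.89620e+00] 0.03 [ 0.2 22.6  0. ]
col 245 [(0, 35), (13, 49), (18, -21), (19, -88), (26, -19), (51, 26), (120, -30), (131, 27), (155, 105)]
col 290 [(0, 24), (1, 20), (13, 48), (18, -21), (19, -77), (26, -38), (144, 23), (150, 26), (155, 17)]
row 40 [(218, 98), (227, -30), (228, -25), (229, -63), (230, -17), (232, 22), (233, -50), (296, 26), (298, 23), (302, 47), (304, 52), (313, -16), (314, -65)]
row 80 [(219, 80), (220, 15), (228, -31), (229, -42), (230, -43), (233, -24), (253, -26), (258, 48), (287, -26), (294, 29), (296, 28), (300, 32), (302, 53), (303, 15), (311, -37), (312, -47)]
row 120 [(220, 55), (221, 39), (229, -37), (230, -34), (231, -41), (234, -34), (286, -25), (292, 31), (294, 24), (298, 31), (300, 50), (301, 17), (309, -81)]
row 140 [(221, 101), (229, -20), (231, -75), (234, 24), (235, -51), (253, -25), (258, 41), (269, -20), (282, -28), (290, 91), (291, -40), (292, -16), (293, 25), (297, 28), (299, 49), (300, 19), (308, -65)]
[(0.93, array([ 0.36 , -0.048,  0.024])), (0.58, array([0.514, 0.102, 0.034])), (0.86, array([0.512, 0.029, 0.018]))]
```

Plate width matches the step at z≈32 mm, level, along its whole length, and the fingers' low contact height fits as well. Next, the lid: close the fingers, go behind the bar and push.

Request:
carry_out(
  increments=[
    [0,0,0,0,55,0,1],
    [0,0,0,0,110,0,1],
    [0,0,0,-1,165,0,1],
    [0,0,0,-2,220,0,1],
    [0,0,0,-3,270,0,1],
    [0,0,0,-3,314,-30,1],
    [0,0,0,-3,314,-80,1],
    [0,0,0,-3,314,-110,1],
    [0,0,0,-3,314,-110,1],
    [0,0,0,-3,314,-110,1],
    [0,0,0,-3,314,-110,1],
  ],
)

```text
clock: 29.22
tool_pos: [0.5028, 0.3044, 0.1227]
orientation: [180.0, -0.1, 3.1]
force: [-1.0, 0.7, 0.5]
opening: 0.0005
```

```bash
cat > lid.py <<'E'
from h import *
o=ctrl.get_obs();print(o['clock'],o['joint_pos'].round(1),o['tool_pos'].round(4),o['orientation'].round(2),o['force'].round(2),o['opening'])
n=R.from_euler('z',3.03,degrees=True).as_matrix();c0=np.array([.5132,.0798,0])
print('tcp case',((o['tool_pos']-c0)@n*1000).round(1))
for c in('side','top','wrist'):
    s=snap(c)
    if c=='wrist': s=wristview(s,o)
    for l in('lid_grip','step_c','elbow_c'):
        for d in ctrl.search_frame(s,l)[:2]:
            q=((np.array(d['centre'])-c0)@n*1000).round(0); print(c,l,round(d['confidence'],2),'case',q)
        ds=[x for x in ctrl.outline_of(s,l)] if l=='lid_grip' else []
        for x in ds[:2]:
            v,u=np.nonzero(x['pixels']);b=((back(s,(u.mean(),v.mean()),.08)-c0)@n*1000).round(1);print('   mask at z.08',b,len(v))
E
python3 lid.py
```

```text
29.225 [ 5.030e+01  1.740e+01 -1.860e+01  1.000e-01 -5.400e+01  1.328e+02] [0.5028 0.3044 0.1227] [ 1.7998e+02 -9.0000e-02  3.1300e+00] [-0.99  0.74  0.49] 0.0004896432263663562
tcp case [  1.5 224.9 122.7]
side lid_grip 0.73 case [ -6. 234.  65.]
side lid_grip 0.32 case [-15. 224.  63.]
   mask at z.08 [ -3.2 236.4  80. ] 2421
side elbow_c 0.49 case [-27. -67.  30.]
side elbow_c 0.38 case [ -3. 230.  65.]
top lid_grip 0.87 case [  0. 166.  66.]
   mask at z.08 [ -4.2 161.8  80. ] 3431
top step_c 0.98 case [-5. 17. 27.]
top step_c 0.74 case [-176. -451.   26.]
top elbow_c 0.93 case [ -2. -52.  17.]
wrist lid_grip 0.62 case [ -1. 232.  65.]
   mask at z.08 [  0.6 243.5  80. ] 8649
```

```bash
python3 - <<'E'
from h import *
n=R.from_euler('z',3.03,degrees=True).as_matrix();c0=np.array([.5132,.0798,0])
s=snap('top')
for nm,im in(('first',cv2.imread('pics/top1.png')),('now',s['pixels'])):
    h=cv2.cvtColor(im,cv2.COLOR_BGR2HSV);r=im.astype(int)
    m=((h[...,0]<14)|(h[...,0]>170))&(h[...,1]>110)&(r[...,2]<140);m[:185]=0;m[222:]=0;m[:,:40]=0;m[:,100:]=0
    v,u=np.nonzero(m);print(nm,len(v),u.min() if len(u) else 0,u.max() if len(u) else 0,v.min() if len(u) else 0,v.max() if len(u) else 0)
    if len(u):
        for z in(.086,.076): print(z,[((back(s,(x,v.mean()),z)-c0)@n*1000).round(1) for x in(u.min()-.5,u.mean(),u.max()+.5)])
E
```

```text
first 120 59 65 194 213
0.086 [array([ -1.7, 182.2,  86. ]), array([ -2.1, 176.2,  86. ]), array([ -2.5, 168.8,  86. ])]
0.076 [array([ -0.7, 186.4,  76. ]), array([ -1. , 180.4,  76. ]), array([ -1.4, 172.9,  76. ])]
now 111 59 65 194 213
0.086 [array([ -1.2, 182.2,  86. ]), array([ -1.6, 175.5,  86. ]), array([ -2. , 168.8,  86. ])]
0.076 [array([-1.000e-01,  1.864e+02,  7.600e+01]), array([ -0.5, 179.7,  76. ]), array([ -0.9, 172.9,  76. ])]
```

Request:
carry_out(
  increments=[
    [0,0,0,-1.5,0,-25,1],
    [0,0,0,-1.5,0,-45,1],
    [0,0,0,-1.5,0,-51.5,1],
    [0,0,0,-1.5,0,-51.5,1],
    [0,0,0,-0.9,-12,-51.5,1],
    [0,0,0,-0.2,-25,-51.5,1],
    [0,0,0,0.2,-32,-51.5,1],
    [0,0,0,0.5,-38,-51.5,1],
    [0,0,0,0.8,-44,-51.5,1],
    [0,0,0,1.4,-55,-51.5,1],
    [0,0,0,2.1,-68,-51.5,1],
    [0,0,0,2.8,-81,-51.5,1],
    [0,0,0,3.5,-94,-51.5,1],
    [0,0,0,4.2,-107,-51.5,1],
    [0,0,0,4.9,-120,-51.5,1],
    [0,0,0,5.6,-133,-51.5,1],
    [0,0,0,6.2,-145,-51.5,1],
    [0,0,0,6.7,-155,-51.5,1],
    [0,0,0,7,-160,-51.5,1],
    [0,0,0,7,-160,-51.5,1],
  ],
)

```text
clock: 32.52
tool_pos: [0.5086, 0.1431, 0.0693]
orientation: [179.8, 0.1, 3.1]
force: [-0.6, -0.4, 0.2]
opening: 0.0004
```

```bash
python3 lid.py | grep -v -e elbow -e step; python3 - <<'E'
from h import *
n=R.from_euler('z',3.03,degrees=True).as_matrix();c0=np.array([.5132,.0798,0])
s=snap('side');L=ctrl.outline_of(s,'lid')[0]['pixels'];v,u=np.nonzero(L);print('side lid px',u.min(),u.max(),v.min(),v.max())
for y in(0,.01,.02,.04): print(y,proj(s,n@[0,-.073+y,.066]+c0).round(1))
E
```

```text
32.525 [ 3.710e+01  1.610e+01 -2.920e+01  1.000e-01 -4.480e+01  1.459e+02] [0.5086 0.1431 0.0693] [1.7984e+02 8.0000e-02 3.0800e+00] [-0.62 -0.43  0.19] 0.0003965694466008102
tcp case [-1.3 63.4 69.3]
side lid_grip 0.9 case [-5. 98. 60.]
   mask at z.08 [ -2.5 107.3  80. ] 1746
top lid_grip 0.91 case [ 2. -2. 66.]
   mask at z.08 [-3.2 -3.4 80. ] 1861
   mask at z.08 [ -0.3 108.9  80. ] 15394
side lid px 216 265 253 311
0 [[252.1 225.5]]
0.01 [[251.6 228.7]]
0.02 [[251. 232.]]
0.04 [[249.8 238.8]]
```

Request:
carry_out(
  increments=[
    [0,0,0,0.3,-4,0,1],
    [0,0,0,0.6,-8,0,1],
    [0,0,0,0.8,-11,0,1],
    [0,0,0,1,-14,0,1],
    [0,0,0,1,-14,0,1],
  ],
)

```text
clock: 34.0
tool_pos: [0.51, 0.1293, 0.0694]
orientation: [179.9, 0.0, 3.1]
force: [-0.3, -0.8, -0.0]
opening: 0.0007
```

Request:
carry_out(
  increments=[
    [0,0,0,0.1,-2,0,1],
    [0,0,0,0.2,-4,0,1],
    [0,0,0,0.3,-6,0,1],
    [0,0,0,0.3,-6,0,1],
  ],
)

```text
clock: 34.5
tool_pos: [0.5104, 0.1255, 0.0695]
orientation: [-180.0, -0.0, 3.1]
force: [-5.0, 11.0, 0.6]
opening: 0.0003
```

The ridge is met at 11 N, where expected. Push on in steps.

Request:
carry_out(
  increments=[
    [0,0,0,0.1,-2,0,1],
    [0,0,0,0.2,-4,0,1],
    [0,0,0,0.2,-4,0,1],
  ],
)

```text
clock: 34.88
tool_pos: [0.5105, 0.1221, 0.0696]
orientation: [-180.0, -0.0, 3.2]
force: [-2.1, 6.5, -0.4]
opening: 0.0006
```

Request:
carry_out(
  increments=[
    [0,0,0,0.1,-2,0,1],
    [0,0,0,0.2,-4,0,1],
    [0,0,0,0.3,-6,0,1],
    [0,0,0,0.3,-6,0,1],
  ],
)

```text
clock: 35.38
tool_pos: [0.5109, 0.1157, 0.0696]
orientation: [-179.9, -0.0, 3.1]
force: [-6.1, 14.6, 0.9]
opening: 0.0007
```

Request:
carry_out(
  increments=[
    [0,0,0,0,-1,0,1],
    [0,0,0,0,-2,0,1],
    [0,0,0,0,-2,0,1],
  ],
)

```text
clock: 35.75
tool_pos: [0.511, 0.1155, 0.0696]
orientation: [-179.8, -0.1, 3.1]
force: [-9.9, 23.8, 1.6]
opening: 0.0003
```

Hard stop: +9 N for 0.2 mm at the home position. Back off and retreat.

Request:
carry_out(
  increments=[
    [0,0,0,0,6,0,1],
    [0,0,0,0,20,0,1],
    [0,0,0,0,35,20,1],
    [0,0,0,0,40,70,1],
    [0,0,0,0,40,120,1],
    [0,0,0,-20,40,160,1],
    [0,0,0,-40,90,170,1],
    [0,0,0,-60,140,170,1],
    [0,0,0,-80,180,170,1],
    [0,0,0,-80,180,170,1],
    [0,0,0,-80,180,170,1],
  ],
)

```text
clock: 37.12
tool_pos: [0.4307, 0.2916, 0.2393]
orientation: [179.8, 0.0, 3.2]
force: [-0.1, -0.5, -0.2]
opening: 0.0006
```

```bash
python3 - <<'E'
from h import *
n=R.from_euler('z',3.03,degrees=True).as_matrix();c0=np.array([.5132,.0798,0])
print(ctrl.get_obs()['clock'])
V={c:snap(c,c+'_end.png') for c in('top','side')}
for c in V:
    s=V[c];im=s['pixels']
    h=cv2.cvtColor(im,cv2.COLOR_BGR2HSV);r=im.astype(int)
    m=(((h[...,0]<14)|(h[...,0]>170))&(h[...,1]>110)&(r[...,2]<140)).astype(np.uint8)
    q=proj(s,n@[0,.02,.076]+c0)[0].astype(int);z=np.zeros_like(m);z[q[1]-18:q[1]+18,q[0]-18:q[0]+18]=1;m*=z
    v,u=np.nonzero(m);print(c,'expected bar px',q,'found',len(v),(u.mean(),v.mean()) if len(v) else None)
    if len(v): print('bar case pos',((back(s,(u.mean(),v.mean()),.082)-c0)@n*1000).round(1))
    for l in('beaker_rim','jar','specs','step_c','elbow_c'):
        print(c,l,[(round(d['confidence'],2),np.round(d['centre'],3)) for d in ctrl.search_frame(s,l)[:1]])
E
```

```text
37.125
top expected bar px [144 198] found 79 (np.float64(144.54430379746836), np.float64(198.46835443037975))
bar case pos [-0.6 18.4 82. ]
top beaker_rim [(0.91, array([ 0.689, -0.232,  0.046]))]
top jar [(0.67, array([0.685, 0.131, 0.074]))]
top specs [(0.77, array([ 0.686, -0.058,  0.034]))]
top step_c [(0.92, array([ 0.358, -0.058,  0.024]))]
top elbow_c []
side expected bar px [246 254] found 95 (np.float64(242.26315789473685), np.float64(253.2))
bar case pos [ 7.7 22.5 82. ]
side beaker_rim [(0.85, array([ 0.68 , -0.206,  0.059]))]
side jar [(0.74, array([0.688, 0.153, 0.055]))]
side specs [(0.79, array([ 0.682, -0.033,  0.036]))]
side step_c [(0.72, array([ 0.31 , -0.224,  0.024]))]
side elbow_c [(0.23, array([ 0.681, -0.034,  0.036]))]
```

Bar is at home (about 20 mm) and the bystanders have not moved. I hand in.

```bash
python3 -c "
from plant import ctrl
print(ctrl.close_job())"
```

```text
the job is handed in; nothing more can be done
None
```

Both formers are in the case, the elbow first and the step over its foot. The lid is pushed over its ridge and home, and the arm is clear of everything. The job is handed in at 37 s.

**Formers:** Each was lowered in small steps until light floor contact, about 5–11 N. After release, the step plate's image width at three rows and the elbow foot's at one matched both parts lying level on the floor. That check resolves height only to about 3 mm. The step's finger height at contact left at most about 1 mm between it and the floor. A looser free-height silhouette fit put the step 12 mm too low, which is impossible, so I discounted it.

**Lid:** The ridge showed at 11 N where expected. The lid then met a hard stop: the last push added 9 N for only 0.2 mm, with a peak of about 26 N. Afterwards the cameras placed the grip bar 18.4 mm (top) and 22.5 mm (side) from the case's origin, against 20 mm at home. The side view read the bar 8 mm off sideways, which I put down to its oblique angle.

**Bystanders:** The beaker, jar and spectacle case read the same as at the start, within about 5 mm.

I had used all 12 picture views before the step went in, so the lid and the final state were checked by numbers only. I did not view those pictures.

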